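Turn over one leaf of the stock book

ROBOT

A 6-joint arm with a two-finger parallel gripper is mounted at the origin on the work surface. World frame = base frame: x ahead of the robot, y to its left, z up, the work surface at z = 0. Lengths are in m, angles in rad, forces in N, time in s.
With the tool pointing down it reaches from about 0.325 to 0.875 m from the base axis. Payload 4.4 kg.
Tool frame: the origin (TCP) lies at the centre of the arm's flange, where the gripper is bolted on; the fingertips stand 173 mm ahead of it and the grasp point (between the pads) lies 155 mm ahead of it; z points along the fingers, y is the line along which they close (so a half turn about z gives the same grasp; the last joint's range is limited). The gripper opens to 85 mm and grips with 20 to 120 N. Pads are 22 mm wide; open, the fingers measure 114 mm over their backs; the gripper's body (76 mm by 85 mm) begins 54 mm behind the grasp point. The pads swing forward as they close: fully open they stand 13 mm farther back than shut.
Start: joints at [0.983, 0.207, 1.542, -0, 1.393, -0.15], TCP at [0.244, 0.521, 0.405] pointing down, gripper open.
Joint ranges: [-2.73, 2.73], [-0.86, 2.22], [0.23, 2.46], [-1.11, 4.25], [0.08, 2.63], [-2.82, 2.82]. Speed limits (rad/s): [2.79, 2.79, 3.14, 3.14, 3.14, 3.14].

INTERFACE

Orientations are given as a rotation vector (axis times angle).
In Python, from cell import sensors, eyes, ticket, masks_of, spot_point gives the robot as it stands.
- The arm moves only by the tool move_arm, never from a script. Its arguments are lists of equal length, an entry for each row: "translation": the shift along the tool's x, y, z in m, a list of three; "dr": the turn, a rotation vector about the tool's x, y, z in degrees, a list of three; "claw": the finger opening in m, from 0 to 0.0854. In form: {"translation": [[dx, dy, dz], ...], "dr": [[rx, ry, rz], ...], "claw": [claw, ...]}. A call has 1 to 12 rows; each row is the pose to reach, as a shift and turn from the pose commanded when the call began, along the tool's axes at that moment; what a row does not reach only later rows make up. A row lasts 1/12 s, in which the tool goes at most 41.7 mm and 7.16 degrees, less where a joint would pass 70% of its speed; a pose out of reach is approached as far as the arm can. A call with a gripper value outside its range is refused whole. The fingers move at their own pace and stop on an object; the grip force is fixed at half the most. Time passes only in rows, so rows that repeat a pose let the fingers close. It gives the time, the measured TCP pose, the force, the opening and the grip force at its end, in the units of the state.
- sensors.observe(): the state, without advancing time (a new reading comes with each control period).
- eyes.snapshot(name): name is "side" or "top"; returns a dict with "pixels" (384x512x3 uint8, red, green, blue), "depth" (384x512 float32, m along the optical axis (not along the pixel's ray), 0 where there is no reading), "fx", "fy", "cx", "cy" (pixels), "distortion" ([k1, k2, p1, p2, k3] as OpenCV has them; the pictures are not rectified), "rvec" (rotation vector, rad) and "tvec" (3), from world to camera coordinates, as OpenCV has them. Camera axes: x right, y down, z forward; pixel columns grow to the right and rows downward; lengths in m; the calibration is good to about 2 mm. A picture is of the moment at which its call begins.
- ticket.finish_job(): hands the job in; it is judged then, once.
Trained networks look in the newest picture that a camera, given by its name, has taken for a name from the list of things; names that differ only in an ending like _2 or _b are one class to them, and where a whole thing is asked for, a point or a joint stands for the part that bears it (a point fixed in the world has none). Each returns a list of dicts, best first, with "score" (0 to 1); they miss things now and then, are a little off and sometimes report something else, mostly with a low value. They report only what shows in the picture. A call takes as long as a camera call.
- masks_of(query, camera): "mask" (384x512 bool, what is visible of it) and "position" ([column, row] as shares, 0 to 1, of the picture: columns of its width, rows of its height, amid what is visible of it).
- spot_point(query, camera): "position" ([column, row] as shares, 0 to 1, of the picture: columns of its width, rows of its height: a listed point, or the origin of a listed thing).
The state is a dict: "t": time; "qpos": joint angles; "joint_vel": joint speeds; "joint_torque": joint torques, N m; "ee_pos": TCP position; "ee_rot": TCP orientation; "ft_force": force on the tool from outside, world axes, zero at the start; "ft_torque": the same for the moment, N m; "gripper_width": finger opening in m; "finger_force": force on a finger pad.
Only numpy, scipy, OpenCV 4.12 (cv2) and the standard library are available. Lean on these libraries where they do the work, as an engineer would, in place of code of your own. Each camera call takes 0.05 s, during which the arm holds its last target. There are 200 camera calls.

TASK

The ring-bound stock book lies open on the picking bench. Turn its top right-hand leaf over the rings by pushing it from underneath with the fingertips, and press it down until it lies flat on the left-hand pile. Push it only, lightly and without pinching it between the fingers; turn that one leaf alone, do not lift or shove the book, leave the things around it where they are, and finish clear of everything.

Things in the scene. Friction and masses are not known exactly. Their poses are not given: they have to be found in the camera images.
- stock_book: Open ring binder lying on the bench, loose, about 2 kg: black covers 230 mm along the spine (x axis, away from the robot), 376 mm across (y axis, to the robot's left), 4 mm thick; on them, left and right of the spine, two equal piles of rigid pale grey boards (210 x 148 x 3 mm each) with staggered index tabs on the outer edges. Origin: centre of the underside, below the spine.
- book_axis (a point): Middle of the line about which the leaves turn: 35 mm above the bench over the spine, parallel to the book's x. It is the centre line of two steel rings, 60 mm across, standing at x = -40 and +40 mm, from 5 to 65 mm above the bench. Axes as the book's.
- left_pile (a point): Centre of the top face of the left pile, 33.5 mm above the bench, 92 mm left of the turning axis; the top board reaches from 18 to 166 mm left of the axis, lower boards step inward by up to 17 mm.
- leaf: The leaf to turn: top board of the right-hand pile, rigid, about 0.1 kg, paper list on each face. Origin on the turning axis at mid length; x along the spine. The board lies on its own -y side, y = -18 to -166 mm, x = -105 to 105 mm, z = -1.5 to 1.5 mm. Its z axis points up while it lies on the right, down once it lies on the left. Starts ajar by up to about 20 degrees.
- leaf_tab (a point): Centre of that leaf's index tab, 175 mm from the turning axis, at mid thickness; of the three tab places along the edge it is the one nearest the robot (x = -70 mm in book and leaf). Tab: 58 mm along the spine, 166 to 184 mm from the axis, 3 mm thick. With the leaf fully down there are 29 mm free beneath the tab, above the 4 mm cover. Axes as the leaf's.
- leaf_turn (a joint): Turning angle of the leaf: 0 = flat on the right pile, 1.57 = upright, 3.14 = flat on the left pile (stop). The punched board binds on the rings: it stays at any angle where it is left, does not fall by itself, and takes 0.2 to 1.6 N at the tab to turn.
- next_leaf (a joint): Turning angle of the leaf just below, which must stay lying at 0. Same board, 3 mm lower, its tab at the middle of the outer edge; stiff in the same way.
- tape_roll: Bystander: roll of brown packing tape lying flat, 100 mm diameter, 48 mm high, loose. Origin: centre of the underside.
- parts_bin: Bystander: small open kraft box with a few parts, 85 x 70 mm, 60 mm high, loose. Origin: centre of the underside.
- jar: Bystander: small clear jar with black lid, 52 mm diameter, 75 mm high, loose. Origin: centre of the underside.

How it is judged:
At the end, for the whole second after the job is handed in: The leaf lies flat on the left pile (within 0.07 rad, about 12 mm at its outer edge) and is at rest; the next leaf still lies on the right pile (within 0.07 rad); the book lies on the bench within 40 mm of where it was, and the tape roll, parts bin and jar within 30 mm of where they were (value of joint leaf_turn above 3.07159 rad and velocity of joint leaf_turn below 0.1 rad/s and value of joint next_leaf below 0.07 rad and distance of stock_book from where it was at the start of the episode below 0.04 m and height (world z) of stock_book below 0.01 m and linear speed of stock_book below 0.02 m/s and distance of each of tape_roll, parts_bin, jar from where it was at the start of the episode below 0.03 m); the robot touches nothing.
It fails at once if the next leaf is turned up as well (value of joint next_leaf above 0.12 rad).
It fails at once if the book is lifted, tipped or shoved more than 40 mm (height (world z) of stock_book above 0.012 m or angle between stock_book's own z axis and vertical above 0.08 rad or distance of stock_book from where it was at the start of the episode above 0.04 m).
It fails at once if the leaf is forced: more than 12 N from the fingers while it is clear of both piles, or more than 5 N from the arm or gripper's body (contact force between the arm and leaf above 5 N or (contact force between the fingers and leaf above 12 N and value of joint leaf_turn between 0.45 and 2.9 rad)).
It fails at once if the leaf is pinched: squeezed between the fingers, the grasp point lying in the plane of the leaf (contact force between the fingers and leaf above 4.5 N and value of joint leaf_turn between 0.45 and 2.9 rad and z of the grasp point in the frame of leaf between -0.005 and 0.005 m and y of the grasp point in the frame of leaf between -0.215 and -0.018 m and x of the grasp point in the frame of leaf between -0.13 and 0.13 m).
It fails at once if a bystander is knocked or moved more than 30 mm (distance of any of tape_roll, parts_bin, jar from where it was at the start of the episode above 0.03 m or angle between any of tape_roll, parts_bin, jar's own z axis and vertical above 0.3 rad).
It also fails if it takes over 45 s, if anything falls off the work surface, if the arm or the gripper's body presses on something with over 40 N, if the wrist force passes 120 N, or if a joint passes its speed limit or range.

## Working session

There is one attempt and no reset: what is moved stays moved. The work goes in short steps, Python scripts to look and compute and a tool call to move; the robot and the scene stay as the last step left them, time stands still between calls to the robot, and variables do not carry over. Pictures are saved under pics/ and viewed, at most 10 in all, crops included, and the job is handed in when it is done.

Besides the shell and the picture viewer there is one more tool, called after "Call:" as a command line: name --argument value ..., lists and objects as JSON in quotes. move_arm: Moves the arm, as the interface text tells. Its arguments: {"type":"object","properties":{"translation":{"type":"array","items":{"type":"array","items":{"type":"number"}}},"dr":{"type":"array","items":{"type":"array","items":{"type":"number"}}},"claw":{"type":"array","items":{"type":"number"}}},"required":["translation","dr","claw"]}

```bash
mkdir -p pics; ls
cat > h.py <<'E'
import numpy as np, cv2
from scipy.spatial.transform import Rotation as R
from cell import sensors, eyes, ticket, masks_of, spot_point
def cam(s):
    K=np.array([[s['fx'],0,s['cx']],[0,s['fy'],s['cy']],[0,0,1.]]);return K,np.array(s['distortion'],float),R.from_rotvec(np.ravel(s['rvec'])).as_matrix(),np.ravel(s['tvec'])
def ray(s,uv):
    K,d,Rm,t=cam(s);n=cv2.undistortPoints(np.array(uv,float).reshape(-1,1,2),K,d).reshape(-1,2)
    return -Rm.T@t,np.c_[n,np.ones(len(n))]@Rm   # origin, dirs with depth-scale
def cloud(s,mask):
    v,u=np.nonzero(mask&(s['depth']>0));o,d=ray(s,np.c_[u,v]);return o+d*s['depth'][v,u][:,None]
def proj(s,P):
    K,d,Rm,t=cam(s);return cv2.projectPoints(np.array(P,float).reshape(-1,1,3),cv2.Rodrigues(Rm)[0],t,K,d)[0].reshape(-1,2)
def tri(s1,p1,s2,p2):
    o1,d1=ray(s1,p1);o2,d2=ray(s2,p2);d1=d1[0]/np.linalg.norm(d1[0]);d2=d2[0]/np.linalg.norm(d2[0])
    a=np.linalg.lstsq(np.c_[d1,-d2],o2-o1,rcond=None)[0];A=o1+a[0]*d1;B=o2+a[1]*d2;return (A+B)/2,np.linalg.norm(A-B)
E
python3 - <<'E'
from h import *
np.set_printoptions(precision=4,suppress=True)
S={c:eyes.snapshot(c) for c in('side','top')}
for c,s in S.items():
    cv2.imwrite(f'pics/{c}0.png',s['pixels'][...,::-1]); K,d,Rm,t=cam(s);print(c,'cam at',-Rm.T@t,'fwd',Rm[2])
W=np.array([512,384])
for q in['stock_book','book_axis','left_pile','leaf','leaf_tab','tape_roll','parts_bin','jar']:
    P={}
    for c in S:
        r=spot_point(q,c)[:2]
        for k in r: print(q,c,np.round(np.array(k['position'])*W,1),round(k['score'],2))
        if r:P[c]=np.array(r[0]['position'])*W
    if len(P)==2:print('  tri',tri(S['side'],P['side'],S['top'],P['top']))
print(sensors.observe())
E
```

```text
pics
side cam at [0.4655 0.7076 0.6925] fwd [ 0.1749 -0.6787 -0.7133]
top cam at [0.5015 0.1089 0.999 ] fwd [ 0.139  -0.0043 -0.9903]
stock_book side [271.7 210.2] 0.57
stock_book top [258.1 216.9] 0.59
  tri (array([0.572 , 0.0942, 0.0147]), np.float64(0.005792393891044821))
book_axis side [276.1 201.1] 0.63
book_axis top [259.8 217.1] 0.63
  tri (array([0.5669, 0.09  , 0.0435]), np.float64(0.0005995665441634509))
left_pile side [253.8 229.1] 0.9
left_pile top [228.1 207.3] 0.73
left_pile top [261.5 214.6] 0.62
  tri (array([0.5952, 0.1724, 0.0285]), np.float64(0.00429014601777703))
leaf side [275.1 202.7] 0.87
leaf top [263.4 214.7] 0.84
  tri (array([0.5725, 0.0801, 0.0269]), np.float64(0.003110753340201531))
leaf_tab side [333.5 155.4] 0.71
leaf_tab top [321.3 258.3] 0.62
  tri (array([ 0.463 , -0.0576,  0.0867]), np.float64(0.0025056447546959923))
tape_roll side [224.8 316.6] 0.88
tape_roll top [158.6 203.4] 0.74
  tri (array([ 0.6045,  0.3647, -0.0147]), np.float64(0.005272986365035683))
parts_bin side [168.6 286.7] 0.85
parts_bin top [169.2 157.6] 0.95
  tri (array([ 0.7316,  0.338 , -0.0066]), np.float64(0.003272673368236931))
jar side [223.3 178.5] 0.84
jar top [290.8 158.1] 0.89
  tri (array([ 0.7286,  0.0033, -0.0051]), np.float64(0.006672379412305716))
{'t': 0.9, 'qpos': array([ 0.9825,  0.2065,  1.5415,  0.    ,  1.3935, -0.1505]), 'joint_vel': array([ 0.0009, -0.0018, -0.0002, -0.0017,  0.0017, -0.0001]), 'joint_torque': array([ -0.    , -38.3041, -29.1977,  -0.0003,   0.0007,   0.    ]), 'ee_pos': array([0.2438, 0.5208, 0.4047]), 'ee_rot': array([0.6822, 3.0666, 0.    ]), 'ft_force': array([-0.4037, -1.443 , -0.2886]), 'ft_torque': array([0.0228, 0.0035, 0.0372]), 'finger_force': 0.0, 'gripper_width': 0.08531403131581587}
```

View pics/side0.png

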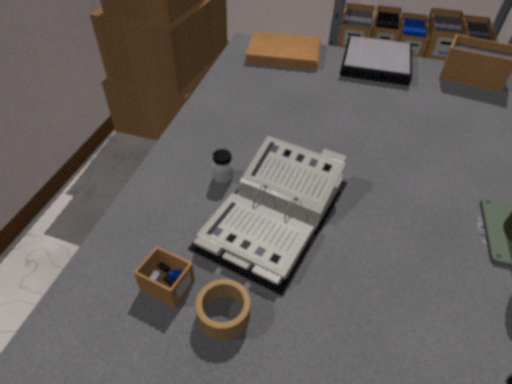

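View pics/top0.png

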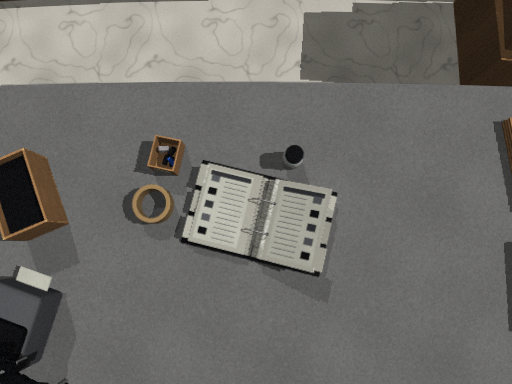

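The side view shows the open book in the middle, with its rings near (265,200) and the leaf tab near (333,155). The jar is at (222,165), the bin at (165,275) and the tape at (223,308). In the top view the book spans columns 185–337 and the spine runs from about (252,262) to (272,175). The leaf tab is near (325,258).

Run:
```python
from h import *
np.set_printoptions(precision=4,suppress=True)
out={}
for c in('side','top'):
    s=eyes.snapshot(c)
    for q in['stock_book','leaf','tape_roll','parts_bin','jar']:
        r=masks_of(q,c)
        if not r: print(c,q,'none');continue
        m=r[0]['mask'];P=cloud(s,cv2.erode(m.astype(np.uint8),np.ones((3,3)))>0)
        out[c+q]=P
        print(c,q,round(r[0]['score'],2),m.sum(),'med',np.median(P,0),'lo',np.percentile(P,2,0),'hi',np.percentile(P,98,0))
        if q=='stock_book':
            b=P[P[:,2]>0.0]; rr=cv2.minAreaRect(b[:,:2].astype(np.float32));print('  rect',rr)
        if q=='leaf':
            A=P; 
            for _ in range(4):
                k=np.linalg.lstsq(np.c_[A[:,:2],np.ones(len(A))],A[:,2],rcond=None)[0];res=P[:,2]-np.c_[P[:,:2],np.ones(len(P))]@k;A=P[abs(res)<.008]
            n=np.array([-k[0],-k[1],1]);n/=np.linalg.norm(n);print('  plane',k,'tilt deg',np.degrees(np.arccos(n[2])),'dir',np.degrees(np.arctan2(k[1],k[0])),'n',len(A),'/',len(P),'rms',res[abs(res)<.008].std(), cv2.minAreaRect(A[:,:2].astype(np.float32)))
    np.savez('c_'+c,**{k:v for k,v in out.items()})
    vis=s['pixels'][...,::-1].copy(); cv2.imwrite(f'pics/{c}_crop.png',cv2.resize(vis[110:300,160:360],None,fx=4,fy=4,interpolation=cv2.INTER_CUBIC)[:600] if 0 else cv2.resize(vis[130:290,170:360],None,fx=3.7,fy=3.7,interpolation=cv2.INTER_CUBIC))
```

```text
side stock_book 0.94 14083 med [0.5623 0.1216 0.0339] lo [ 0.4447 -0.0554  0.0028] hi [0.6901 0.2796 0.0865]
  rect ((0.569110095500946, 0.09126725792884827), (0.3758510649204254, 0.22548018395900726), 76.03248596191406)
side leaf 0.92 5021 med [0.5406 0.0062 0.0651] lo [ 0.4474 -0.0678  0.0433] hi [0.6481 0.0817 0.0901]
  plane [-0.0782 -0.3258  0.1102] tilt deg 18.523633062313827 dir -103.49518309311728 n 4608 / 4627 rms 0.001571408331753055 ((0.5479669570922852, -0.0040008798241615295), (0.15948304533958435, 0.2082524597644806), 76.20645141601562)
side tape_roll 0.6 1981 med [0.6026 0.379  0.0426] lo [0.556  0.3286 0.0088] hi [0.6468 0.419  0.0496]
side parts_bin 0.9 2336 med [0.7318 0.3384 0.0364] lo [0.686  0.3011 0.0038] hi [0.7743 0.379  0.061 ]
side jar 0.65 652 med [0.7214 0.0211 0.0527] lo [ 0.7024 -0.0111  0.0122] hi [0.7441 0.0307 0.0773]
top stock_book none
top leaf 0.83 4911 med [ 0.5431 -0.0001  0.0681] lo [ 0.4477 -0.0673  0.0448] hi [0.6472 0.0746 0.0902]
  plane [-0.0794 -0.3222  0.1111] tilt deg 18.359625840762185 dir -103.84293625665707 n 4559 / 4559 rms 0.001734899301886998 ((0.5476207137107849, -0.0016677454113960266), (0.15011774003505707, 0.20622871816158295), 77.78028869628906)
top tape_roll 0.63 722 med [0.6045 0.3723 0.047 ] lo [0.5555 0.3201 0.0168] hi [0.6433 0.4113 0.0511]
top parts_bin 0.59 1125 med [0.7329 0.3387 0.0335] lo [0.6853 0.2977 0.0019] hi [0.7739 0.3741 0.0624]
top jar 0.86 375 med [0.7188 0.0067 0.0742] lo [ 0.7006 -0.0113  0.0336] hi [0.7429 0.0252 0.0784]
```

View pics/top_crop.png

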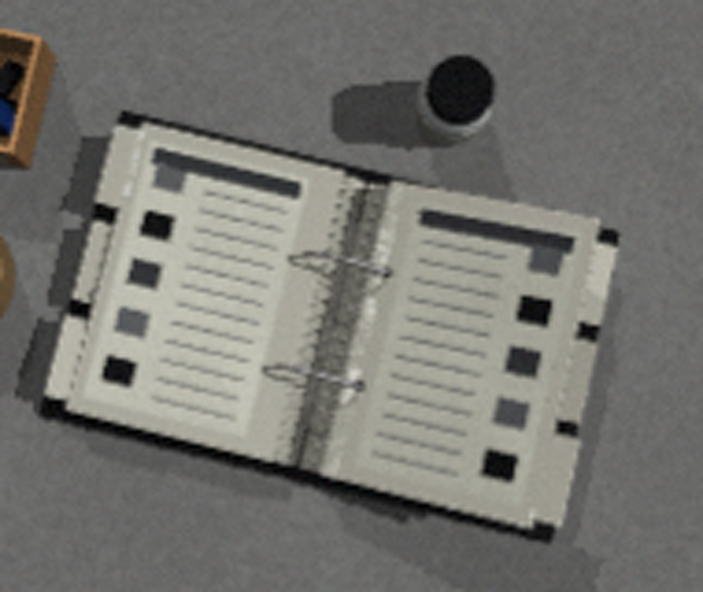

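View pics/side_crop.png

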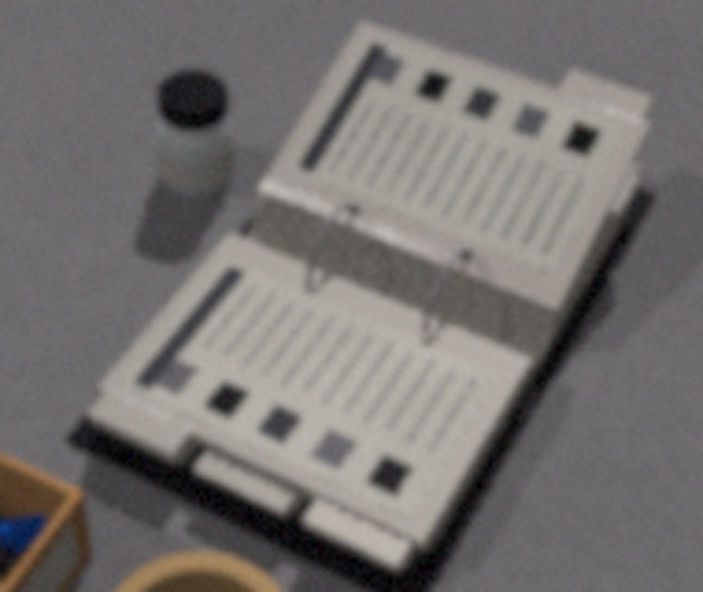

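The geometry is consistent: book centre about (0.569, 0.091), yaw −13.7°, and the leaf ajar by 18.4° with its plane passing through the axis at z≈0.036. The crops agree, with the tab the nearest to the robot in the lower right of the top view. Next is a planning helper, then the first move to the right of the book.

```bash
cat >> h.py <<'E'
yaw=np.radians(-13.7); B0=np.array([.569,.0912,0]); RB=R.from_euler('z',yaw).as_matrix(); L=.173
def pose(xb,h,z,s,turn=0,flip=0):
    """tip at book (xb,-h,z); tool sloping s deg below horizontal, pointing book +y turned by 'turn' deg about vertical"""
    s=np.radians(s);d=np.array([0,np.cos(s),-np.sin(s)]);x=np.array([-1.,0,0])*(1-2*flip)
    M=RB@R.from_euler('z',turn,degrees=True).as_matrix()@np.c_[x,np.cross(d,x),d]
    return B0+RB@np.array([xb,-h,z])-L*M[:,2],M
def rel(p,M,st):
    R0=R.from_rotvec(st['ee_rot']).as_matrix()
    return R0.T@(p-st['ee_pos']),np.degrees(R.from_matrix(R0.T@M).as_rotvec())
def plan(*wps):
    st=sensors.observe();T=[];D=[]
    for w in wps:
        t,d=rel(*pose(*w),st);T.append([round(float(v),3) for v in t]);D.append([round(float(v),1) for v in d])
    print('T',T);print('D',D)
def where():
    st=sensors.observe();M=R.from_rotvec(st['ee_rot']).as_matrix();tip=RB.T@(st['ee_pos']+L*M[:,2]-B0);d=RB.T@M[:,2]
    print('t',round(st['t'],2),'tip book x,h,z',np.round(tip*[1,-1,1],4),'dir',np.round(d,3),'xax',np.round(RB.T@M[:,0],2),'q',np.round(st['qpos'],3),'F',np.round(st['ft_force'],2),'w',round(st['gripper_width'],4))
E
python3 -c "
from h import *
plan((-70,),) if 0 else None
plan((-.07,.33,.25,90),(-.07,.33,.25,60))"
```

```text
T [[-0.473, -0.589, -0.018], [-0.49, -0.673, 0.005]]
D [[0.0, -0.0, -11.4], [-29.9, 3.0, -11.1]]
```

Call:
move_arm --translation '[[-0.47, -0.59, -0.02], [-0.47, -0.59, -0.02], [-0.47, -0.59, -0.02], [-0.47, -0.59, -0.02], [-0.47, -0.59, -0.02], [-0.47, -0.59, -0.02], [-0.47, -0.59, -0.02], [-0.47, -0.59, -0.02], [-0.47, -0.59, -0.02], [-0.47, -0.59, -0.02], [-0.47, -0.59, -0.02], [-0.47, -0.59, -0.02]]' --dr '[[0, 0, -11.4], [0, 0, -11.4], [0, 0, -11.4], [0, 0, -11.4], [0, 0, -11.4], [0, 0, -11.4], [0, 0, -11.4], [0, 0, -11.4], [0, 0, -11.4], [0, 0, -11.4], [0, 0, -11.4], [0, 0, -11.4]]' --claw '[0, 0, 0, 0, 0, 0, 0, 0, 0, 0, 0, 0]'

```text
t: 2.5
ee_pos: [0.3598, 0.0328, 0.4185]
ee_rot: [0.374, 3.117, 0.0]
ft_force: [1.0, -0.0, -0.6]
gripper_width: -0.0002
finger_force: 0.0
```

```bash
python3 -c "
from h import *
where();plan((-.07,.33,.25,90),(-.07,.33,.20,45))"
```

```text
t 2.5 tip book x,h,z [-0.1891  0.1063  0.2455] dir [ 0.002  0.    -1.   ] xax [-1. -0. -0.] q [-0.15  -0.297  1.995  0.     1.442 -1.482] F [ 0.97 -0.04 -0.62] w -0.0002
T [[-0.119, -0.224, -0.004], [-0.119, -0.346, 0.096]]
D [[0.0, 0.1, 0.0], [-45.0, 0.1, 0.1]]
```

Call:
move_arm --translation '[[-0.119, -0.224, 0], [-0.119, -0.224, 0], [-0.119, -0.224, 0], [-0.119, -0.346, 0.096], [-0.119, -0.346, 0.096], [-0.119, -0.346, 0.096], [-0.119, -0.346, 0.096], [-0.119, -0.346, 0.096], [-0.119, -0.346, 0.096], [-0.119, -0.346, 0.096], [-0.119, -0.346, 0.096], [-0.119, -0.346, 0.096]]' --dr '[[-7, 0, 0], [-14, 0, 0], [-21, 0, 0], [-28, 0, 0], [-35, 0, 0], [-42, 0, 0], [-45, 0, 0], [-45, 0, 0], [-45, 0, 0], [-45, 0, 0], [-45, 0, 0], [-45, 0, 0]]' --claw '[0, 0, 0, 0, 0, 0, 0, 0, 0, 0, 0, 0]'

```text
t: 3.5
ee_pos: [0.3938, -0.3298, 0.3217]
ee_rot: [0.337, 2.8, 1.162]
ft_force: [-0.1, 0.3, -0.1]
gripper_width: 0.0
finger_force: 0.0
```

```bash
python3 -c "
from h import *
where();plan((-.07,.30,.20,45),(-.07,.26,.12,15))"
```

```text
t 3.5 tip book x,h,z [-0.0706  0.328   0.1995] dir [-0.     0.708 -0.706] xax [-1.  0.  0.] q [-1.011  0.32   1.677  0.539  1.729 -2.419] F [-0.1   0.3  -0.06] w 0.0
T [[-0.001, 0.02, 0.019], [-0.001, -0.095, 0.127]]
D [[0.1, -0.0, -0.0], [-29.9, -0.0, -0.0]]
```

```bash
sed -i 's/M=RB@R.from_euler(.z.,turn,degrees=True).as_matrix()@np.c_\[x,np.cross(d,x),d\]/M=RB@R.from_euler("z",turn,degrees=True).as_matrix()@np.c_[x,np.cross(d,x),d]@R.from_euler("z",roll,degrees=True).as_matrix()/; s/turn=0,flip=0/turn=0,flip=0,roll=90/' h.py; python3 -c "
from h import *
plan((-.07,.33,.20,45),(-.07,.30,.16,32.5,0,0,45),(-.07,.26,.101,20))"
```

```text
T [[-0.001, -0.001, -0.002], [-0.001, -0.045, 0.052], [-0.001, -0.095, 0.134]]
D [[0.0, -0.1, 90.0], [-11.8, 4.9, 44.8], [-19.5, 19.5, 88.4]]
```

Call:
move_arm --translation '[[0, -0.007, 0.008], [0, -0.014, 0.016], [0, -0.021, 0.025], [0, -0.029, 0.034], [0, -0.037, 0.043], [0, -0.045, 0.052], [0, -0.053, 0.065], [0, -0.061, 0.078], [0, -0.069, 0.091], [0, -0.077, 0.104], [0, -0.085, 0.118], [0, -0.095, 0.134]]' --dr '[[-2, 0.2, 7], [-4, 0.5, 14], [-6, 1.2, 21], [-8, 2.2, 28], [-10, 3.4, 35], [-11.5, 4.7, 42], [-13, 6.4, 49], [-14.5, 8.4, 56], [-16, 10.7, 63], [-17.2, 13.2, 69.5], [-18.3, 15.5, 76], [-19, 18, 82]]' --claw '[0, 0, 0, 0, 0, 0, 0, 0, 0, 0, 0, 0]'

```text
t: 4.5
ee_pos: [0.4013, -0.3014, 0.1615]
ee_rot: [-1.608, -1.448, -1.209]
ft_force: [0.5, -0.3, -0.4]
gripper_width: 0.0001
finger_force: 0.0
```

```bash
python3 -c "
from h import *
where();plan((-.07,.26,.101,20),(-.07,.155,.063,20))
s=eyes.snapshot('side');cv2.imwrite('pics/side2.png',cv2.resize(s['pixels'][60:260,220:480,::-1],None,fx=3,fy=3,interpolation=cv2.INTER_CUBIC))"
```

```text
t 4.5 tip book x,h,z [-0.0724  0.26    0.0987] dir [-0.014  0.932 -0.363] xax [-0.12  0.36  0.93] q [-1.011  0.674  1.701  0.735  1.769 -1.166] F [ 0.52 -0.3  -0.42] w 0.0001
T [[-0.002, -0.0, -0.001], [0.001, 0.002, 0.111]]
D [[-0.9, 1.2, 7.1], [-0.9, 1.2, 7.1]]
```

View pics/side2.png

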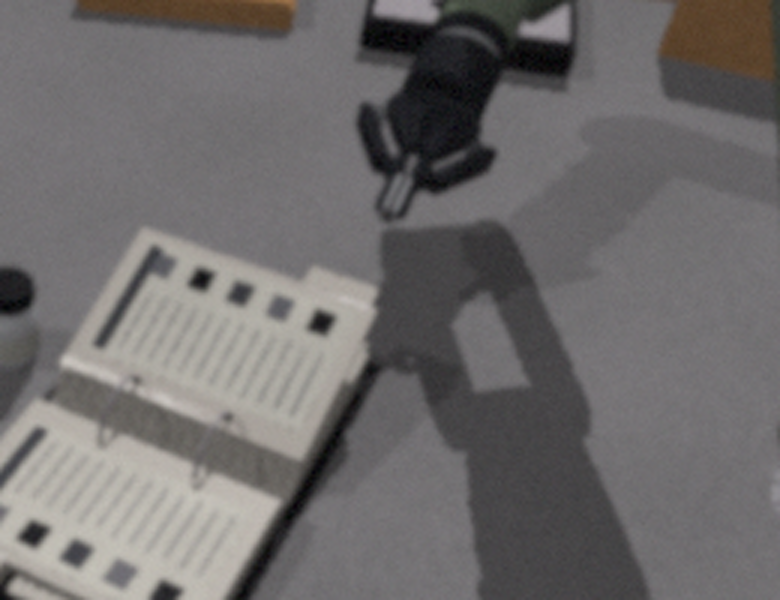

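The side view shows the closed, tilted gripper with its tip at about (392,215) in the crop, just outside the tab near (345,285). The knuckles spread along the spine direction, clear of the book. Next I insert under the tab along the tool axis, straightening the roll as it goes.

Call:
move_arm --translation '[[0, 0, 0], [0, 0, 0.02], [0.001, 0.001, 0.04], [0.001, 0.001, 0.055], [0.001, 0.002, 0.07], [0.001, 0.002, 0.085], [0.001, 0.002, 0.095], [0.001, 0.002, 0.103], [0.001, 0.002, 0.103]]' --dr '[[-0.5, 0.6, 3.5], [-0.9, 1.2, 7.1], [-0.9, 1.2, 7.1], [-0.9, 1.2, 7.1], [-0.9, 1.2, 7.1], [-0.9, 1.2, 7.1], [-0.9, 1.2, 7.1], [-0.9, 1.2, 7.1], [-0.9, 1.2, 7.1]]' --claw '[0, 0, 0, 0, 0, 0, 0, 0, 0]'

```text
t: 5.3
ee_pos: [0.4236, -0.2075, 0.1233]
ee_rot: [-1.662, -1.31, -1.167]
ft_force: [-0.2, 0.2, 0.9]
gripper_width: -0.0002
finger_force: 0.0
```

```bash
cat >> h.py <<'E'
def arcw(th,r,s):
    a=np.radians(th);off=.0015+.011*abs(np.cos(a-np.radians(s)))
    return (-.07,r*np.cos(a)+off*np.sin(a),.035+r*np.sin(a)-off*np.cos(a),s)
def arc(t0,t1,n=12,f=lambda th:(.161-.011*(th-18)/162, 20+55*(th-18)/162)):
    plan(*[arcw(th,*f(th)) for th in np.linspace(t0,t1,n+1)[1:]])
E
python3 -c "
from h import *
where();arc(12,50)
s=eyes.snapshot('side');cv2.imwrite('pics/side3.png',cv2.resize(s['pixels'][90:250,240:440,::-1],None,fx=3.5,fy=3.5,interpolation=cv2.INTER_CUBIC))
st=sensors.observe();M=R.from_rotvec(st['ee_rot']).as_matrix();print('tip px crop',(proj(s,[st['ee_pos']+.173*M[:,2]])-[240,90])*3.5)"
```

```text
t 5.3 tip book x,h,z [-0.0707  0.162   0.0643] dir [-0.001  0.94  -0.341] xax [-0.    0.34  0.94] q [-0.879  0.698  1.815  0.855  1.626 -1.081] F [-0.2   0.24  0.86] w -0.0002
T [[-0.001, 0.0, 0.003], [0.011, 0.001, 0.002], [0.023, 0.001, 0.001], [0.035, 0.001, 0.001], [0.048, 0.001, 0.002], [0.06, 0.001, 0.003], [0.072, 0.001, 0.005], [0.084, 0.001, 0.007], [0.095, 0.001, 0.01], [0.107, 0.001, 0.014], [0.118, 0.001, 0.018], [0.13, 0.001, 0.022]]
D [[-0.1, 0.9, 0.1], [-0.1, -0.2, 0.1], [-0.1, -1.2, 0.1], [-0.1, -2.3, 0.1], [-0.1, -3.4, 0.1], [-0.1, -4.5, 0.1], [-0.1, -5.5, 0.1], [-0.1, -6.6, 0.1], [-0.1, -7.7, 0.1], [-0.1, -8.8, 0.1], [-0.1, -9.8, 0.1], [-0.1, -10.9, 0.1]]
tip px crop [[319.96683814 259.58723837]]
```

View pics/side3.png

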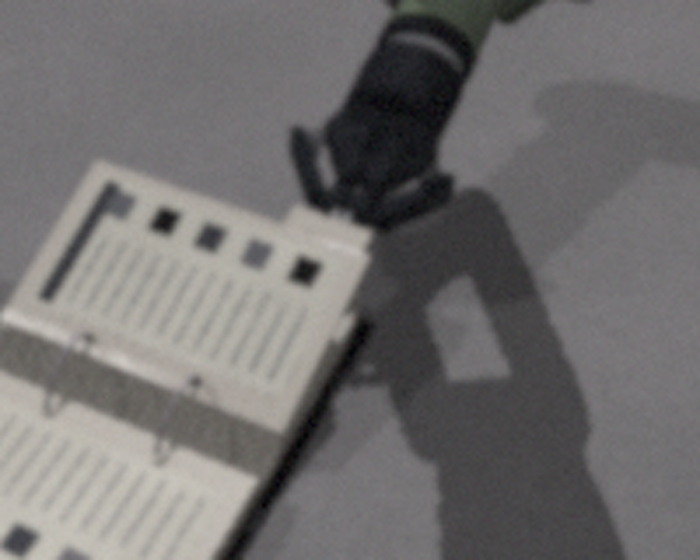

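The fingertip is under the tab: its projection falls at (320,260) in the crop, below the tab at (330,225). The knuckles stay outside the tab edge. Now I start the arc.

Call:
move_arm --translation '[[0, 0, -0.001], [0.011, 0.001, -0.002], [0.023, 0.001, -0.002], [0.035, 0.001, -0.002], [0.048, 0.001, -0.001], [0.06, 0.001, 0], [0.072, 0.001, 0.002], [0.084, 0.001, 0.004], [0.095, 0.001, 0.007], [0.107, 0.001, 0.011], [0.118, 0.001, 0.015], [0.13, 0.001, 0.019]]' --dr '[[0, 0.5, 0], [0, -0.2, 0], [0, -1.2, 0], [0, -2.3, 0], [0, -3.4, 0], [0, -4.5, 0], [0, -5.5, 0], [0, -6.6, 0], [0, -7.7, 0], [0, -8.8, 0], [0, -9.8, 0], [0, -10.9, 0]]' --claw '[0, 0, 0, 0, 0, 0, 0, 0, 0, 0, 0, 0]'

```text
t: 6.35
ee_pos: [0.4393, -0.1499, 0.2402]
ee_rot: [-1.815, -1.426, -1.03]
ft_force: [0.2, -0.5, -0.8]
gripper_width: -0.0
finger_force: 0.6
```

```bash
cat >> h.py <<'E'
def leafang(c='side'):
    s=eyes.snapshot(c);r=masks_of('leaf',c)
    if not r: print('no leaf');return s
    P=(cloud(s,cv2.erode(r[0]['mask'].astype(np.uint8),np.ones((5,5)))>0)-B0)@RB-[0,0,.035]
    rr=np.hypot(P[:,1],P[:,2]);P=P[(rr>.03)&(rr<.19)];a=np.degrees(np.arctan2(P[:,2],-P[:,1]))
    print('leaf deg',np.percentile(a,[10,50,90]).round(1),'score',round(r[0]['score'],2),len(a));return s
E
python3 -c "
from h import *
where();leafang();arc(50,86,12,lambda th:(.165-.013*(th-18)/162, 20+55*(th-18)/162))"
```

```text
t 6.35 tip book x,h,z [-0.0683  0.1167  0.151 ] dir [ 0.004  0.857 -0.515] xax [-0.    0.52  0.86] q [-0.757  0.363  1.91   0.843  1.559 -0.848] F [ 0.19 -0.55 -0.81] w -0.0
leaf deg [48.5 49.7 51.5] score 0.82 5261
T [[0.012, -0.001, 0.005], [0.023, -0.001, 0.008], [0.034, -0.001, 0.012], [0.045, -0.001, 0.016], [0.055, -0.001, 0.021], [0.066, -0.001, 0.026], [0.076, -0.001, 0.031], [0.085, -0.001, 0.037], [0.095, -0.001, 0.043], [0.104, -0.001, 0.05], [0.112, -0.001, 0.057], [0.121, -0.001, 0.064]]
D [[0.2, -0.9, 0.3], [0.2, -1.9, 0.3], [0.2, -2.9, 0.3], [0.2, -4.0, 0.3], [0.2, -5.0, 0.3], [0.2, -6.0, 0.3], [0.2, -7.0, 0.3], [0.2, -8.0, 0.3], [0.2, -9.0, 0.3], [0.2, -10.1, 0.3], [0.2, -11.1, 0.3], [0.2, -12.1, 0.3]]
```

Call:
move_arm --translation '[[0.012, -0.001, 0.003], [0.023, -0.001, 0.007], [0.034, -0.001, 0.012], [0.045, -0.001, 0.016], [0.055, -0.001, 0.021], [0.066, -0.001, 0.026], [0.076, -0.001, 0.031], [0.085, -0.001, 0.037], [0.095, -0.001, 0.043], [0.104, -0.001, 0.05], [0.112, -0.001, 0.057], [0.121, -0.001, 0.064]]' --dr '[[0, -0.9, 0.3], [0, -1.9, 0.3], [0, -2.9, 0.3], [0, -4, 0.3], [0, -5, 0.3], [0, -6, 0.3], [0, -7, 0.3], [0, -8, 0.3], [0, -9, 0.3], [0, -10.1, 0.3], [0, -11.1, 0.3], [0, -12.1, 0.3]]' --claw '[0, 0, 0, 0, 0, 0, 0, 0, 0, 0, 0, 0]'

```text
t: 7.45
ee_pos: [0.4656, -0.034, 0.3107]
ee_rot: [-1.971, -1.543, -0.854]
ft_force: [0.8, -1.8, -2.6]
gripper_width: 0.0001
finger_force: 0.5
```

```bash
python3 -c "
from h import *
where();s=leafang();arc(86,120,12,lambda th:(.165-.013*(th-18)/162, 20+55*(th-18)/162))
cv2.imwrite('pics/side4.png',cv2.resize(s['pixels'][60:260,180:440,::-1],None,fx=3,fy=3,interpolation=cv2.INTER_CUBIC))"
```

```text
t 7.45 tip book x,h,z [-0.0705  0.0197  0.1925] dir [ 0.001  0.73  -0.683] xax [0.   0.68 0.73] q [-0.485  0.137  1.942  0.804  1.392 -0.531] F [ 0.77 -1.78 -2.56] w 0.0001
leaf deg [85.7 86.7 88.3] score 0.84 4533
T [[0.008, 0.001, 0.004], [0.017, 0.001, 0.01], [0.025, 0.001, 0.016], [0.033, 0.001, 0.023], [0.041, 0.001, 0.03], [0.048, 0.001, 0.037], [0.055, 0.001, 0.044], [0.061, 0.001, 0.052], [0.067, 0.001, 0.06], [0.073, 0.001, 0.068], [0.079, 0.001, 0.076], [0.083, 0.001, 0.084]]
D [[0.0, -1.0, -0.0], [0.0, -2.0, -0.0], [0.0, -3.0, -0.0], [0.0, -3.9, -0.0], [0.0, -4.9, -0.0], [0.0, -5.9, -0.0], [0.0, -6.8, -0.0], [0.0, -7.8, -0.0], [0.0, -8.7, -0.0], [0.0, -9.7, -0.0], [0.0, -10.7, -0.0], [0.0, -11.6, -0.0]]
```

View pics/side4.png

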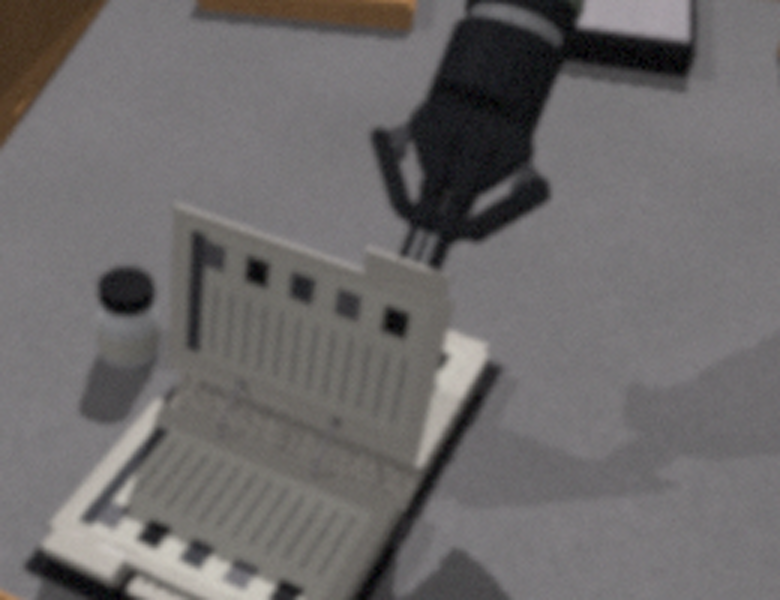

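The picture shows the leaf upright at about 87°, pushed from behind at the tab near (405,265). The right pile is still flat beneath it, so I continue.

Call:
move_arm --translation '[[0.008, 0.001, 0.004], [0.017, 0.001, 0.01], [0.025, 0.001, 0.016], [0.033, 0.001, 0.023], [0.041, 0.001, 0.03], [0.048, 0.001, 0.037], [0.055, 0.001, 0.044], [0.061, 0.001, 0.052], [0.067, 0.001, 0.06], [0.073, 0.001, 0.068], [0.079, 0.001, 0.076], [0.083, 0.001, 0.084]]' --dr '[[0, -1, 0], [0, -2, 0], [0, -3, 0], [0, -3.9, 0], [0, -4.9, 0], [0, -5.9, 0], [0, -6.8, 0], [0, -7.8, 0], [0, -8.7, 0], [0, -9.7, 0], [0, -10.7, 0], [0, -11.6, 0]]' --claw '[0, 0, 0, 0, 0, 0, 0, 0, 0, 0, 0, 0]'

```text
t: 8.55
ee_pos: [0.4952, 0.0801, 0.3139]
ee_rot: [-2.112, -1.652, -0.672]
ft_force: [0.6, -0.6, 0.7]
gripper_width: -0.0002
finger_force: 0.4
```

```bash
python3 -c "
from h import *
where();s=leafang();arc(120,150,12,lambda th:(.165-.013*(th-18)/162, 20+55*(th-18)/162))"
```

```text
t 8.55 tip book x,h,z [-0.0689 -0.0718  0.1728] dir [ 0.001  0.579 -0.816] xax [0.   0.82 0.58] q [-0.182  0.132  1.893  0.677  1.172 -0.229] F [ 0.56 -0.59  0.7 ] w -0.0002
leaf deg [120.3 120.7 121.5] score 0.69 1117
T [[0.007, -0.0, 0.006], [0.012, -0.0, 0.013], [0.017, -0.0, 0.019], [0.022, -0.0, 0.026], [0.026, -0.0, 0.033], [0.03, -0.0, 0.041], [0.033, -0.0, 0.048], [0.036, -0.001, 0.055], [0.039, -0.001, 0.063], [0.042, -0.001, 0.07], [0.044, -0.001, 0.078], [0.046, -0.001, 0.085]]
D [[-0.0, -0.9, -0.1], [-0.0, -1.7, -0.1], [-0.0, -2.6, -0.1], [-0.0, -3.4, -0.1], [-0.0, -4.3, -0.1], [-0.0, -5.1, -0.1], [-0.0, -6.0, -0.1], [-0.1, -6.8, -0.1], [-0.1, -7.7, -0.1], [-0.1, -8.5, -0.1], [-0.1, -9.4, -0.1], [-0.1, -10.2, -0.1]]
```

Call:
move_arm --translation '[[0.007, 0, 0.006], [0.012, 0, 0.013], [0.017, 0, 0.019], [0.022, 0, 0.026], [0.026, 0, 0.033], [0.03, 0, 0.041], [0.033, 0, 0.048], [0.036, 0, 0.055], [0.039, 0, 0.063], [0.042, 0, 0.07], [0.044, 0, 0.078], [0.046, 0, 0.085]]' --dr '[[0, -0.9, 0], [0, -1.7, 0], [0, -2.6, 0], [0, -3.4, 0], [0, -4.3, 0], [0, -5.1, 0], [0, -6, 0], [0, -6.8, 0], [0, -7.7, 0], [0, -8.5, 0], [0, -9.4, 0], [0, -10.2, 0]]' --claw '[0, 0, 0, 0, 0, 0, 0, 0, 0, 0, 0, 0]'

```text
t: 9.65
ee_pos: [0.5158, 0.1644, 0.2706]
ee_rot: [-2.227, -1.744, -0.495]
ft_force: [-0.0, 0.1, 0.8]
gripper_width: -0.0
finger_force: 0.3
```

```bash
python3 -c "
from h import *
where();s=leafang();arc(150,174,12,lambda th:(.165-.013*(th-18)/162, 20+55*(th-18)/162))"
```

```text
t 9.65 tip book x,h,z [-0.069  -0.1319  0.1139] dir [ 0.     0.424 -0.905] xax [0.   0.91 0.42] q [0.039 0.251 1.824 0.506 1.001 0.018] F [-0.01  0.12  0.83] w -0.0
leaf deg [148.6 149.4 149.8] score 0.97 1501
T [[0.003, -0.001, 0.005], [0.005, -0.001, 0.011], [0.007, -0.001, 0.016], [0.009, -0.0, 0.022], [0.01, -0.0, 0.027], [0.012, -0.0, 0.032], [0.013, -0.0, 0.038], [0.014, -0.0, 0.043], [0.015, -0.0, 0.048], [0.016, -0.0, 0.053], [0.016, -0.0, 0.058], [0.017, -0.0, 0.063]]
D [[-0.1, -0.6, -0.2], [-0.1, -1.3, -0.2], [-0.1, -2.0, -0.2], [-0.1, -2.7, -0.2], [-0.1, -3.3, -0.2], [-0.1, -4.0, -0.2], [-0.1, -4.7, -0.2], [-0.1, -5.4, -0.2], [-0.1, -6.1, -0.2], [-0.1, -6.7, -0.2], [-0.1, -7.4, -0.2], [-0.1, -8.1, -0.2]]
```

Call:
move_arm --translation '[[0.003, 0, 0.005], [0.005, 0, 0.011], [0.007, 0, 0.016], [0.009, 0, 0.022], [0.01, 0, 0.027], [0.012, 0, 0.032], [0.013, 0, 0.038], [0.014, 0, 0.043], [0.015, 0, 0.048], [0.016, 0, 0.053], [0.016, 0, 0.058], [0.017, 0, 0.063]]' --dr '[[0, -0.6, 0], [0, -1.3, 0], [0, -2, 0], [0, -2.7, 0], [0, -3.3, 0], [0, -4, 0], [0, -4.7, 0], [0, -5.4, 0], [0, -6.1, 0], [0, -6.7, 0], [0, -7.4, 0], [0, -8.1, 0]]' --claw '[0, 0, 0, 0, 0, 0, 0, 0, 0, 0, 0, 0]'

```text
t: 10.75
ee_pos: [0.5258, 0.2048, 0.2209]
ee_rot: [-2.313, -1.811, -0.345]
ft_force: [-0.3, 0.1, -0.3]
gripper_width: 0.0004
finger_force: 0.3
```

```bash
python3 -c "
from h import *
where();s=leafang();plan((-.07,-.15,.047,73),(-.07,-.15,.036,73))"
```

```text
t 10.75 tip book x,h,z [-0.0689 -0.1508  0.0555] dir [-0.     0.293 -0.956] xax [0.   0.96 0.29] q [0.148 0.372 1.771 0.349 0.915 0.188] F [-0.33  0.06 -0.35] w 0.0004
leaf deg [171.9 172.9 173.5] score 0.87 2280
T [[-0.003, -0.001, 0.007], [-0.006, -0.001, 0.018]]
D [[-0.1, -0.0, -0.2], [-0.1, -0.0, -0.2]]
```

Call:
move_arm --translation '[[-0.001, 0, 0.003], [-0.002, 0, 0.006], [-0.003, 0, 0.009], [-0.004, 0, 0.012], [-0.004, 0, 0.014], [-0.005, 0, 0.015], [-0.005, 0, 0.016], [-0.005, 0, 0.016]]' --dr '[[0, 0, 0], [0, 0, 0], [0, 0, 0], [0, 0, 0], [0, 0, 0], [0, 0, 0], [0, 0, 0], [0, 0, 0]]' --claw '[0, 0, 0, 0, 0, 0, 0, 0]'

```text
t: 11.52
ee_pos: [0.5257, 0.2044, 0.2046]
ee_rot: [-2.313, -1.81, -0.346]
ft_force: [-0.8, -1.2, 0.9]
gripper_width: -0.0002
finger_force: 0.3
```

```bash
python3 -c "
from h import *
where();s=leafang()"
```

```text
t 11.52 tip book x,h,z [-0.0689 -0.1506  0.0393] dir [-0.     0.294 -0.956] xax [0.   0.96 0.29] q [0.147 0.398 1.776 0.359 0.885 0.172] F [-0.84 -1.15  0.86] w -0.0002
leaf deg [-179.2  179.1  179.8] score 0.56 2546
```

Nearly flat. I press gently until the force rises.

Call:
move_arm --translation '[[0, 0, 0.001], [-0.001, 0, 0.002], [-0.001, 0, 0.003], [-0.001, 0, 0.004], [-0.001, 0, 0.004]]' --dr '[[0, 0, 0], [0, 0, 0], [0, 0, 0], [0, 0, 0], [0, 0, 0]]' --claw '[0, 0, 0, 0, 0]'

```text
t: 12.03
ee_pos: [0.5263, 0.2047, 0.2036]
ee_rot: [-2.311, -1.812, -0.347]
ft_force: [-9.0, -6.2, 21.5]
gripper_width: -0.0
finger_force: 10.4
```

```bash
python3 -c "
from h import *
where();s=leafang()"
```

```text
t 12.03 tip book x,h,z [-0.0685 -0.1511  0.0383] dir [-0.001  0.295 -0.956] xax [0.   0.96 0.29] q [0.147 0.401 1.775 0.361 0.883 0.169] F [-9.02 -6.24 21.49] w -0.0
leaf deg [-179.5  179.1  179.8] score 0.87 2333
```

The press reached 21 N against the pile, so the leaf is at its stop. I lift straight up.

Call:
move_arm --translation '[[0.001, 0, -0.005], [0.004, 0, -0.015], [0.01, 0, -0.035], [0.02, 0, -0.065], [0.03, 0, -0.1], [0.042, 0, -0.14], [0.055, 0, -0.18], [0.055, 0, -0.18], [0.055, 0, -0.18]]' --dr '[[0, 0, 0], [0, 0, 0], [0, 0, 0], [0, 0, 0], [0, 0, 0], [0, 0, 0], [0, 0, 0], [0, 0, 0], [0, 0, 0]]' --claw '[0, 0, 0, 0, 0, 0, 0, 0, 0]'

```text
t: 12.88
ee_pos: [0.527, 0.2048, 0.3934]
ee_rot: [-2.314, -1.814, -0.359]
ft_force: [-0.2, 0.8, -0.4]
gripper_width: -0.0
finger_force: 0.0
```

```bash
python3 -c "
from h import *
where();s=leafang()
cv2.imwrite('pics/side5.png',cv2.resize(s['pixels'][100:360,130:380,::-1],None,fx=2.3,fy=2.3,interpolation=cv2.INTER_CUBIC))
for q in['stock_book','tape_roll','parts_bin','jar']:
    P=cloud(s,masks_of(q,'side')[0]['mask']);print(q,np.round(np.median(P,0),4), cv2.minAreaRect(P[:,:2].astype(np.float32)) if q=='stock_book' else '')
P=cloud(s,np.ones((384,512),bool));b=(P-B0)@RB
for n,m in[('left',(b[:,1]>.03)&(b[:,1]<.16)),('right',(b[:,1]<-.03)&(b[:,1]>-.16))]:
    A=b[m&(abs(b[:,0])<.095)&(b[:,2]<.08)];k=np.linalg.lstsq(np.c_[A[:,:2],np.ones(len(A))],A[:,2],rcond=None)[0];print(n,k.round(4),np.median(A[:,2]))"
```

```text
t 12.88 tip book x,h,z [-0.0663 -0.1519  0.2283] dir [ 0.008  0.297 -0.955] xax [0.   0.95 0.3 ] q [0.148 0.151 1.645 0.293 1.235 0.307] F [-0.22  0.81 -0.42] w -0.0
leaf deg [-177.9  179.   179.7] score 0.69 4542
stock_book [0.5601 0.1643 0.0345] ((0.5730395913124084, 0.07592028379440308), (0.4062924385070801, 0.244632288813591), 76.27799224853516)
tape_roll [0.6025 0.3762 0.0421] 
parts_bin [0.732  0.3384 0.0365] 
jar [0.7227 0.0207 0.0477] 
left [ 0.0001 -0.0029  0.0367] 0.036460820258395255
right [ 0.0004 -0.0044  0.0331] 0.03341226829184718
```

View pics/side5.png

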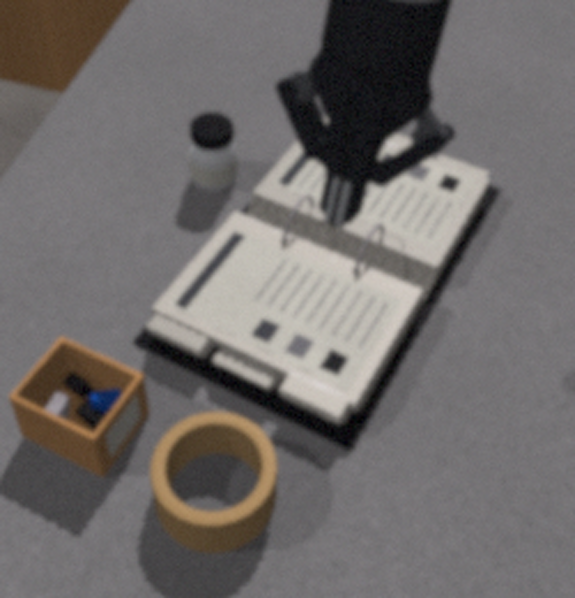

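The leaf now lies flat on the left pile: the left plane is at 36.5 mm with zero tilt and the right at 33.4 mm. Its tab is at the near-left edge around (320,395). The bystanders haven't moved, and the gripper is about 0.19 m above the pile. I hand the job in.

```bash
python3 -c "
from cell import ticket
print(ticket.finish_job())"
```

```text
the job is handed in; nothing more can be done
None
```

The leaf was turned over the rings and pressed flat on the left pile, and the job was handed in at about 13 s; by camera the next leaf was still down and the book and bystanders in place, but no verdict was returned.

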